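# Seat a die-cast case in the assembly jig and hold the ratchet clamp home

## Robot

A 6-joint arm with a two-finger parallel gripper is mounted at the origin on the work surface. World frame = base frame: x ahead of the robot, y to its left, z up, the work surface at z = 0. Lengths are in mm, angles in rad, forces in N, time in s.
With the tool pointing down it reaches from about 350 to 875 mm from the base axis. Payload 4.2 kg.
Tool frame: the origin (TCP) lies at the very end of the fingers, on their centre line; the grasp point (between the pads) lies 19 mm behind it (bot.pinch_z is the distance from the TCP to the grasp point, in mm); z points along the fingers, y is the direction in which the jaws open and shut (so a half turn about z gives the same grasp; the last joint's range is limited). The gripper opens to 85 mm and grips with 20 to 120 N. Pads are 22 mm wide; open, the fingers measure 114 mm over their backs; the gripper's body (76 mm by 85 mm) begins 54 mm behind the grasp point. The pads swing forward as they close: fully open they stand 13 mm farther back than shut.
Start: joints at [1.434, 0.385, 0.008, 0, -1.194, -0.259], TCP at [240.933, 576.672, 231.312] pointing down, gripper open.
Joint ranges: [-3.14, 3.14], [-1.21, 2.06], [-1.07, 1.41], [-3.16, 2.05], [-2.99, -0.16], [-3.1, 3.1]. Speed limits (rad/s): [2.79, 2.79, 3.14, 3.14, 3.14, 3.14].

## Interface

Orientations are given as a rotation vector (axis times angle).
In Python, from plant import bot, eyes gives the robot as it stands.
- The arm moves only by the shell command python3 -m inch 'ROWS' [OPENING]. ROWS is JSON, a list of rows, each a list of 6 numbers: the shift along the tool's x, y, z in m, then the turn, a rotation vector about the tool's x, y, z in units of 6 degrees (1.0 is 6 degrees). In form: [[tx, ty, tz, rx, ry, rz], ...]. A call has 1 to 10 rows; each row shifts and turns the pose as measured when the row begins, along the tool's axes as they then stand; what a row does not reach is not made up. A row lasts 1/12 s, in which the tool goes at most 41.7 mm and 7.16 degrees, less where a joint would pass 70% of its speed; a pose out of reach is approached as far as the arm can. A call with a gripper value outside its range is refused whole. OPENING is the gripper's target within -1 to 1 (fully open at 1, half-way at 0, shut at -1), set as the call begins (- or left out, the last holds). The fingers move at their own pace and stop on an object; the grip force is fixed at half the most. Time passes only in rows, so rows that do not move let the fingers close. It gives the time, the measured TCP pose, the force and the opening at its end, in the units of the state.
- bot.get_state(): the state, without advancing time (a new reading comes with each control period).
- eyes.snapshot(name): name is "scene" or "top" or "wrist"; returns a dict with "color" (384x512x3 uint8, blue, green, red), "fx", "fy", "cx", "cy" (pixels), "R" (3x3) and "t" (3): a world point X has camera coordinates R X + t; the wrist camera has in their place "hand_eye" (4x4, takes a point from camera to tool coordinates, whose origin is the TCP and whose axes are the flange's). Camera axes: x right, y down, z forward; pixel columns grow to the right and rows downward; lengths in mm; the calibration is good to about 2 mm. A picture is of the moment at which its call begins: read the wrist's pose just before it. There is no depth.
- bot.sign_off(): hands the job in, once; it reports no verdict.
Trained networks look in a picture, given as the dict that the camera call returned (one of the last four; its "shot" number tells which), for a name from the list of things; names that differ only in an ending like _2 or _b are one class to them, and where a whole thing is asked for, a point or a joint stands for the part that bears it (a point fixed in the world has none). Each returns a list of dicts, best first, with "score" (0 to 1); they miss things now and then, are a little off and sometimes report something else, mostly with a low value. They report only what shows in the picture. A call takes as long as a camera call.
- eyes.silhouettes(label, picture): "pixels" (384x512 bool, what is visible of it) and "xy" ([column, row] in pixels, amid what is visible of it).
The state is a dict: "time": time; "joint_positions": joint angles; "qd": joint speeds; "tau": joint torques, N m; "tcp_pos": TCP position; "orientation": TCP orientation; "ft_force": force on the tool from outside, world axes, zero at the start; "ft_torque": the same for the moment, N m; "width": opening from 0.0 (shut) to 1.0 (fully open).
Only numpy, scipy, OpenCV 4.12 (cv2) and the standard library are available. Lean on these libraries where they do the work, as an engineer would, in place of code of your own. Each camera call takes 0.05 s, during which the arm holds its last target.

## Task

Push the open die-cast case that lies on the assembly jig square and flush into the corner of the jig's two dark fences while the clamp is still drawn back. Then push the clamp slide by its red upright plate up against the case, on through the clicks of its ratchet until it stands against its end stop with the nose spring compressed, and finish while still holding it there, so that a colleague can tighten the lock screw. The case must stay flush, and the other things on the bench stay where they are.

Things in the scene. Friction and masses are not known exactly. Their poses are not given: they have to be found in the camera images.
- jig: Assembly jig, fixed: aluminium bed 190 x 300 mm on feet, bed top 21 mm above the table, origin under its centre. x roughly away from the robot, y roughly to the robot's left, z up. Two dark steel fence bars, 18 mm high, meet at its far left. A T-slot flush in the bed guides the clamp along y at x = 14.5 mm. A steel ratchet rack, 14 mm high, stands on it at x = -45 to -24, y = -52 to 4 mm.
- fence_corner (a point): Inside corner of the two fences, at the height of the bed's top: 70, 120, 18 mm from the jig's origin, axes as the jig's. One fence runs from here 120 mm towards -y, its face square to x; the other 115 mm towards -x, its face square to y. The case belongs on the -x, -y side.
- case_centre (a point): Centre, half-way up, of the open die-cast aluminium case with a green circuit board in it: 111 mm along its x, 60 along its y, 30 high, flat outside, walls 3 mm, about 0.3 kg. Loose on the jig's bed, some 12 to 32 mm out of the corner each way and turned up to 0.2 rad; its axes point roughly as the jig's.
- case_corner (a point): The lower outer corner of the case at its +x, +y end: 55.5 mm, 30 mm and -15 mm from case_centre. Flush in the jig it coincides with fence_corner and the case's axes with the jig's.
- plate_face (a point): Middle of the rear (-y) face of the clamp slide's red push plate, 50 mm above the bed, axes as the jig's. Plate: 46 mm wide along x, 10 mm thick, 2 to 75 mm above the bed; push it towards +y. Ahead of it: the grey slide, its black lock screw up to 39 mm above the bed, then the rubber-faced sprung nose, 36 mm wide, 3 to 21 mm above the bed, its front 88 mm ahead of this face while sprung out.
- clamp: The whole clamp slide with its red push plate; origin on the bed under the middle of the plate's rear face, 50 mm below plate_face.
- clamp_travel (a joint): Travel of the clamp slide towards +y, m: 0 drawn fully back, 0.100 at its end stop; starts at 0 to 0.010. About 1.5 N of friction. With the case flush the nose meets it at 0.088. The ratchet clicks at about 0.060, 0.068, 0.076, 0.084 and, the last, 0.092; let go beyond a click, the nose spring drives the slide back to that click.
- nose (a joint): Compression of the clamp's nose spring in m: 0 out, 0.012 when the slide is at its stop and the case is flush. The spring pushes with about 3 N as it begins to give and 11 N at 0.012.
- pawl (a joint): Angle of the small brass ratchet pawl on the -x side of the slide, rad: 0 dropped into the rack, about 0.15 when lifted over a tooth. It works by itself.
- cover: The case's flat aluminium cover, 111 x 60 x 4 mm, lying beyond the jig; bystander, origin under its centre.
- screwdriver: Screwdriver with orange handle, 170 mm, lying beyond the jig; bystander.
- solder_spool: Metal spool, 56 mm across, 40 mm high, on the left of the jig; bystander, origin under its centre.
- flux_jar: Amber jar with a green cap, 56 mm across, 55 mm high, farther left; bystander.
- tweezer_block: Black block 70 x 50 x 30 mm with tweezers standing in it to 135 mm; left; bystander.
- multimeter: Grey hand multimeter, 150 x 76 x 34 mm, lying on the right; bystander.
- screw_tin: Shallow steel tin of brass screws, 72 mm across, 18 mm high, on the right; bystander.

How it is judged (in metres and radians):
On the way, in this order (a step that is already met when the one before it is completed fails the run):
1. the case lies square and flush in the fence corner with the clamp still drawn back (x of case_corner in the frame of fence_corner above -0.0025 m and y of case_corner in the frame of fence_corner above -0.0025 m and z of case_corner in the frame of fence_corner below 0.003 m and angle between the x axis of case_corner and the x axis of fence_corner, either way round below 0.025 rad and value of joint clamp_travel below 0.055 m), for 0.2 s.
2. the clamp is past its last click and its nose presses the case (value of joint clamp_travel above 0.0935 m and value of joint nose above 0.004 m), for 0.2 s.
At the end, for the whole second after the job is handed in: Fingers bear on the clamp slide with over 3 N; slide past its last click, within 4.5 mm of its stop; pawl dropped; nose spring compressed over 6.5 mm; case flat on the bed, within 2.5 mm of both fences and 0.025 rad of square (value of joint clamp_travel above 0.0955 m and value of joint nose above 0.0065 m and value of joint pawl below 0.05 rad and contact force between the fingers and clamp above 3 N and x of case_corner in the frame of fence_corner above -0.0025 m and y of case_corner in the frame of fence_corner above -0.0025 m and z of case_corner in the frame of fence_corner between -0.003 and 0.003 m and angle between the x axis of case_corner and the x axis of fence_corner, either way round below 0.025 rad); the arm keeps its last pose, push and grip.
It fails at once if a bystander is moved by more than 20 mm (distance of any of cover, screwdriver, solder_spool, flux_jar, tweezer_block, multimeter, screw_tin from where it was at the start of the episode above 0.02 m).
It also fails if it takes over 67 s, if anything falls off the work surface, if the arm or the gripper's body presses on something with over 40 N, if the wrist force passes 120 N, or if a joint passes its speed limit or range.

## Working session

There is one attempt and no reset: what is moved stays moved. The work goes in short steps, Python scripts to look and compute and a shell command to move; the robot and the scene stay as the last step left them, time stands still between calls to the robot, and variables do not carry over. Pictures are saved under pics/ and viewed, and the job is handed in when it is done.

```bash
ls; mkdir -p pics; python3 - <<'E'
from plant import bot, eyes
import cv2,numpy as np
print(bot.get_state()); print(bot.pinch_z)
for n in ["scene","top","wrist"]:
    p=eyes.snapshot(n); cv2.imwrite(f"pics/{n}0.png",p["color"])
    print(n,{k:(np.round(v,4).tolist() if not isinstance(v,(int,str)) else v) for k,v in p.items() if k!="color"})
E
```

```text
pics
{'time': 0.0, 'joint_positions': array([ 1.43358756e+00,  3.85571977e-01,  6.60028821e-03, -4.94177893e-04,
       -1.19401426e+00, -2.58611100e-01]), 'qd': array([ 0.00134988,  0.00155513, -0.00045832, -0.00023046,  0.00066245,
        0.00027713]), 'tau': array([-1.17852710e-05, -3.92288625e+01,  1.88401508e+01,  4.18614015e+00,
       -4.63363394e-03, -3.45799677e-06]), 'tcp_pos': array([240.72810469, 576.13137388, 230.20300991]), 'orientation': array([ 3.07804116e+00, -6.17546884e-01, -5.11149153e-04]), 'ft_force': array([-0.79924217, -0.08703718,  0.17774155]), 'ft_torque': array([ 0.046923  , -0.01147551,  0.01416762]), 'width': 0.9980401776081005}
18.700000000000003
scene {'fx': 437.8315, 'fy': 437.8315, 'cx': 254.3686, 'cy': 195.1739, 'R': [[-0.1217, 0.9924, -0.0164], [0.7663, 0.0834, -0.637], [-0.6308, -0.0902, -0.7707]], 't': [69.2331, -402.0938, 1628.4643], 'shot': 1}
top {'fx': 498.3908, 'fy': 498.3908, 'cx': 248.3146, 'cy': 198.6663, 'R': [[0.0016, -1.0, 0.007], [-0.9993, -0.0019, -0.0383], [0.0384, -0.007, -0.9992]], 't': [-8.9313, 580.1716, 1601.5939], 'shot': 2}
wrist {'fx': 322.2547, 'fy': 322.2547, 'cx': 259.5097, 'cy': 184.4199, 'hand_eye': [[-0.0007, -0.9578, -0.2875, 73.2646], [1.0, -0.0005, -0.0009, -0.3819], [0.0007, -0.2875, 0.9578, -142.809], [0.0, 0.0, 0.0, 1.0]], 'shot': 3}
```

View pics/top0.png

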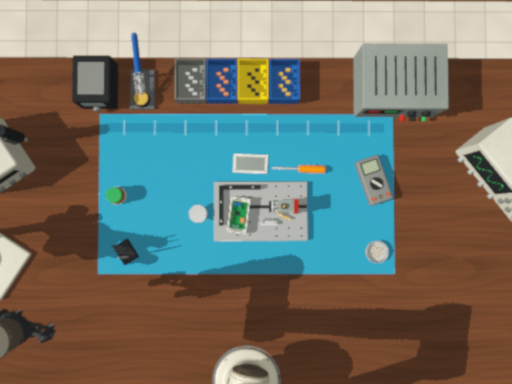

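View pics/scene0.png

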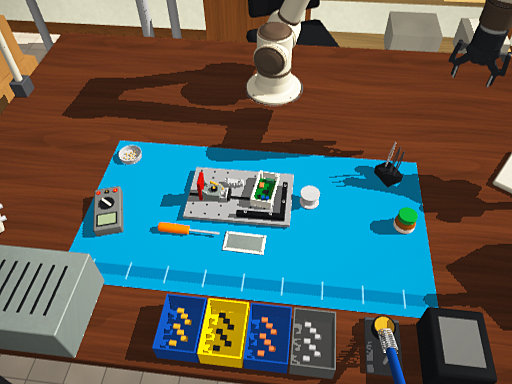

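View pics/wrist0.png

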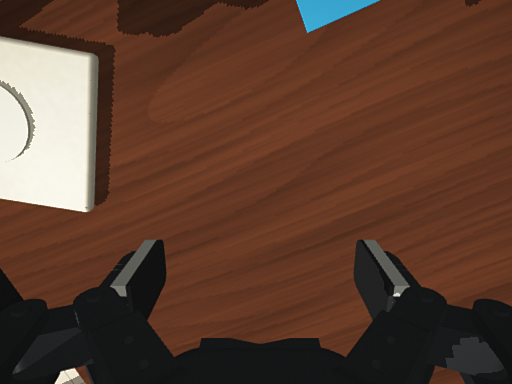

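```bash
cat > h.py <<'E'
from plant import bot, eyes
import cv2,numpy as np
from scipy.spatial.transform import Rotation as Rn
def cam(p,st=None):
    if 'R' in p: return np.array(p['R']),np.array(p['t']).ravel()
    T=np.eye(4);T[:3,:3]=Rn.from_rotvec(st['orientation']).as_matrix();T[:3,3]=st['tcp_pos']
    W=np.linalg.inv(T@np.array(p['hand_eye']));return W[:3,:3],W[:3,3]
def p2w(p,uv,z,st=None):
    R,t=cam(p,st);C=-R.T@t
    d=R.T@np.array([(uv[0]-p['cx'])/p['fx'],(uv[1]-p['cy'])/p['fy'],1.]);return C+d*(z-C[2])/d[2]
def w2p(p,X,st=None):
    R,t=cam(p,st);c=np.asarray(X)@R.T+t
    return np.stack([p['fx']*c[...,0]/c[...,2]+p['cx'],p['fy']*c[...,1]/c[...,2]+p['cy']],-1)
E
python3 - <<'E'
from h import *
p=eyes.snapshot("top")
cv2.imwrite("pics/topz.png",cv2.resize(p["color"][165:255,180:330],None,fx=5,fy=5,interpolation=cv2.INTER_CUBIC))
for n,z in [("jig",21),("case_centre",51),("clamp",40),("solder_spool",40),("tweezer_block",30),("screwdriver",10),("cover",4)]:
    s=eyes.silhouettes(n,p)
    for k in s[:2]:
        m=k['pixels'].astype(np.uint8); r=cv2.minAreaRect(cv2.findNonZero(m)); 
        print(n,round(k['score'],2),k['xy'],p2w(p,k['xy'],z).round(1),np.round(r[0],1),np.round(r[1],1),round(r[2],1), p2w(p,r[0],z).round(1))
E
```

```text
jig 0.61 [264.2, 211.7] [538. -59.  21.] [260.5 210.5] [59. 93.] 90.0 [541.8 -47.1  21. ]
case_centre 0.92 [238.2, 217.9] [518.   24.1  51. ] [238.4 215.1] [19.  35.9] 8.1 [526.9  23.5  51. ]
clamp 0.68 [284.7, 205.1] [ 558.8 -123.4   40. ] [282.5 207.5] [17. 31.] 90.0 [ 551.2 -116.4   40. ]
solder_spool 0.71 [198.1, 214.2] [529.5 151.5  40. ] [197.8 213.3] [15.6 16.3] 45.0 [532.5 152.6  40. ]
tweezer_block 0.72 [124.9, 249.4] [417.3 384.4  30. ] [124.8 250.7] [24.3 18.7] 58.0 [413.2 384.7  30. ]
screwdriver 0.6 [311.4, 169.7] [ 674.8 -212.7   10. ] [300.5 168.5] [ 7. 49.] 90.0 [ 678.6 -177.3   10. ]
cover 0.57 [254.5, 162.1] [699.8 -27.9   4. ] [250.2 163.2] [34.2 18.7] 3.0 [696.1 -14.    4. ]
```

View pics/topz.png

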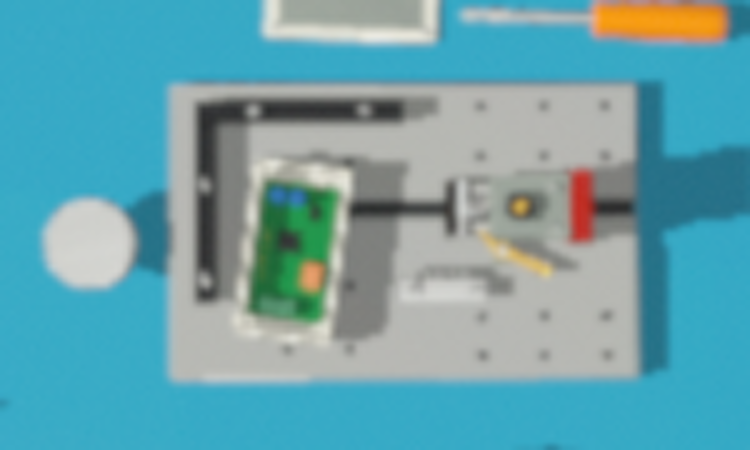

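```bash
python3 -m inch '[[0,0,-0.03,0,0,-0.95],[0,0,-0.03,0,0,-0.95],[0,0,-0.03,0,0,-0.95],[0,0,0,0,0,-0.95],[0.015,0.037,0,0,0,0],[0.015,0.037,0,0,0,0],[0.015,0.037,0,0,0,0],[0.015,0.037,0,0,0,0],[0.015,0.037,0,0,0,0],[0.015,0.037,0,0,0,0]]' -1
```

```text
time: 1.38
tcp_pos: [336.3, 354.7, 322.6]
orientation: [3.138, 0.052, 0.0]
ft_force: [0.9, 1.0, -0.1]
width: 0.002
```

```bash
python3 -m inch '[[0.015,0.04,0,0,0,0.3],[0.015,0.04,0,0,0,0],[0.015,0.04,0,0,0,0],[0.015,0.04,0,0,0,0],[0.015,0.04,0,0,0,0],[0.015,0.04,0,0,0,0],[0.015,0.04,0,0,0,0],[0.015,0.04,0,0,0,0],[0.015,0.03,0,0,0,0],[0.0,0.0,0,0,0,0]]'; python3 - <<'E'
from h import *
s=bot.get_state();print(s)
p=eyes.snapshot("wrist");cv2.imwrite("pics/w1.png",p["color"])
E
```

```text
time: 2.22
tcp_pos: [467.7, 5.1, 327.1]
orientation: [-3.139, 0.003, -0.014]
ft_force: [-0.0, 0.9, 0.4]
width: -0.003
{'time': 2.2167, 'joint_positions': array([ 3.60263250e-01,  4.75279979e-02, -1.92318217e-01,  1.08098964e-03,
       -1.32148668e+00,  1.20851677e+00]), 'qd': array([ 0.01390937, -0.03729512, -0.0252081 , -0.0287182 , -0.00589244,
       -0.03236963]), 'tau': array([-1.11283232e+00, -2.27667457e+01,  1.98457003e+01,  4.55482051e+00,
       -1.43630590e-02,  3.44633209e-01]), 'tcp_pos': array([467.65608072,   5.07225044, 327.14342297]), 'orientation': array([-3.13919421e+00,  2.75393677e-03, -1.44769400e-02]), 'ft_force': array([-0.02044716,  0.91653678,  0.39080491]), 'ft_torque': array([ 0.02382816, -0.02070841,  0.04436526]), 'width': -0.003221327102573513}
```

View pics/w1.png

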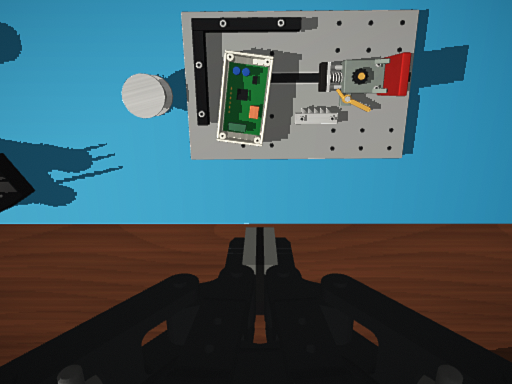

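```bash
python3 - <<'E'
import cv2
i=cv2.imread("pics/w1.png")
cv2.imwrite("pics/w1a.png",cv2.resize(i[0:170,170:305],None,fx=4.4,fy=3.5*4.4/3.5*0.8,interpolation=cv2.INTER_CUBIC))
cv2.imwrite("pics/w1b.png",cv2.resize(i[0:170,290:430],None,fx=4.4,fy=3.52,interpolation=cv2.INTER_CUBIC))
E
```

```text
(no output)
```

View pics/w1a.png

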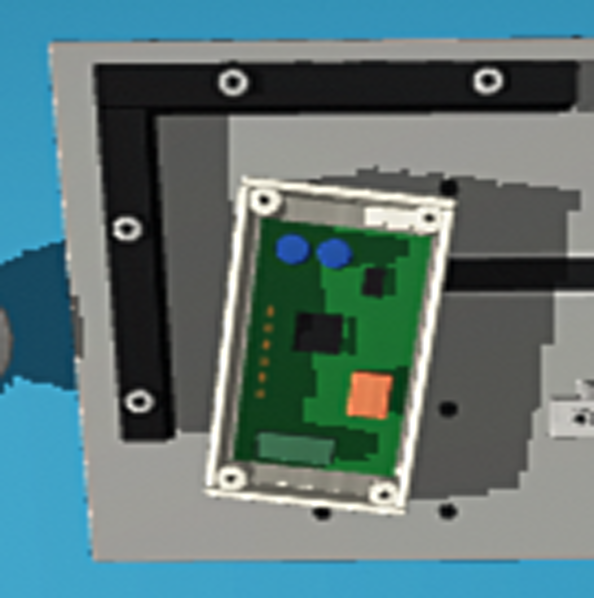

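View pics/w1b.png

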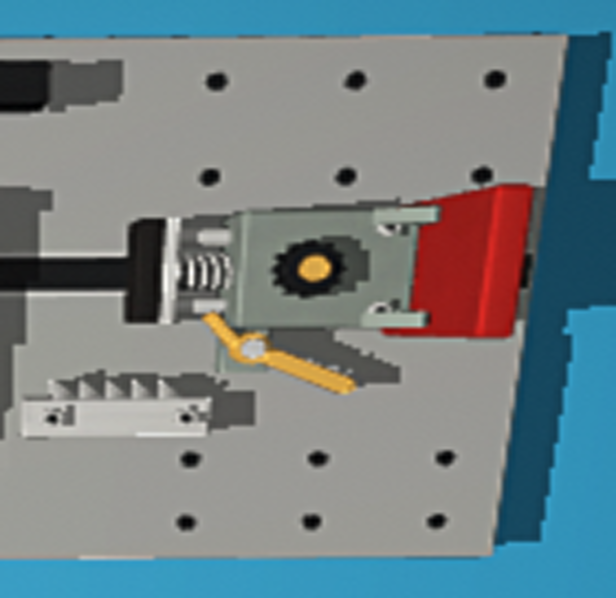

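```bash
cat > fit.py <<'E'
from h import *
from scipy.optimize import least_squares
def rect(P,uv,X,z,x0,st):   # fit x,y,yaw
    X=np.array(X,float);uv=np.array(uv,float)
    def f(q):
        c,s=np.cos(q[2]),np.sin(q[2])
        W=np.c_[q[0]+c*X[:,0]-s*X[:,1],q[1]+s*X[:,0]+c*X[:,1],np.full(len(X),z)]
        return (w2p(P,W,st)-uv).ravel()
    r=least_squares(f,x0);return r.x,r.fun
E
python3 - <<'E'
from fit import *
st=dict(tcp_pos=np.array([467.656,5.072,327.143]),orientation=np.array([-3.13919421,2.75393677e-03,-1.4476e-02]))
P=eyes.snapshot("wrist"); print(bot.get_state()['tcp_pos'])
bx=[(95,150),(-95,150),(95,-150),(-95,-150)]
b=[(181.6,12.2),(191.4,159.1),(418.9,10.5),(401.6,158.0)]
j,e=rect(P,b,bx,21,[540,-47,0],st);print(j,e.round(1))
cx=[(55.5,30),(55.5,-30),(-55.5,-30),(-55.5,30)]
c,e=rect(P,[(225.2,50.6),(273.4,57.7),(261.6,146.3),(217,139.8)],cx,51,[520,20,0],st);print(c,e.round(1))
Rj=np.array([[np.cos(j[2]),-np.sin(j[2])],[np.sin(j[2]),np.cos(j[2])]])
F=j[:2]+Rj@[70,120];print("fence",F)
print("case ctr in jig",Rj.T@(c[:2]-j[:2]),c[2]-j[2])
Rc=np.array([[np.cos(c[2]),-np.sin(c[2])],[np.sin(c[2]),np.cos(c[2])]])
print("corner in jig",Rj.T@(c[:2]+Rc@[55.5,30]-j[:2])-[70,120])
for n,l in [("rack end",(-24,4)),("nose front t0",(14.5,-28)),("plate t0",(14.5,-116)),("flush case",(14.5,90))]: print(n,(j[:2]+Rj@l).round(1))
# plate top corner rear px
for u,v in [(530,185),(512,337)]: print(p2w(P,(290+u/4.4,v/3.52),96,st).round(1))
for u,v in [(127,215),(127,325)]: print(p2w(P,(290+u/4.4,v/3.52),42,st).round(1))
E
```

```text
[466.45268603   7.91909123 327.13746019]
[ 5.41375599e+02 -4.53325356e+01  3.66050814e-03] [-0.8 -0.5 -0.7  0.9  0.9 -0.6  0.5  0.8]
[ 5.28470816e+02  2.55736274e+01 -1.34246659e-01] [-0.2 -0.6  0.6 -0.7  0.3  0.5 -0.7  1. ]
fence [610.93586957  74.92289545]
case ctr in jig [-12.64514393  70.95292589] -0.13790716739759626
corner in jig [-23.54795464 -26.96150828]
rack end [517.4 -41.4]
nose front t0 [556.  -73.3]
plate t0 [ 556.3 -161.3]
flush case [555.5  44.7]
[ 579.3 -157.2   96. ]
[ 534.3 -158.3   96. ]
[575.4 -67.8  42. ]
[538.  -69.6  42. ]
```

```bash
python3 -m inch '[[0.018,0.01,0.01,0,0,0],[0.018,0.01,0.02,0,0,0],[0.018,0.01,0.03,0,0,0],[0.017,0.01,0.035,0,0,0],[0,0,0.035,0,0,0],[0,0,0.035,0,0,0],[0,0,0.03,0,0,0],[0,0,0,0,0,0],[0,0,0,0,0,0]]'
```

```text
time: 3.07
tcp_pos: [545.9, -20.2, 131.8]
orientation: [-3.133, -0.029, -0.038]
ft_force: [0.2, 0.8, 1.4]
width: -0.001
```

```bash
cat > d.py <<'E'
import sys
from h import *
s=bot.get_state();T=np.array([float(a) for a in sys.argv[1:4]]);yaw=float(sys.argv[4]) if len(sys.argv)>4 else .004
R=Rn.from_rotvec(s['orientation']);G=Rn.from_euler('z',yaw)*Rn.from_rotvec([np.pi,0,0])
print("t",round(s['time'],2),"tcp",s['tcp_pos'].round(1),"shift m",(R.inv().apply(T-s['tcp_pos'])/1000).round(4),"turn u",((R.inv()*G).as_rotvec()/np.radians(6)).round(3),"F",s['ft_force'].round(1))
E
python3 d.py 537 -33 100
```

```text
t 3.07 tcp [545.9 -20.2 131.8] shift m [-0.0099  0.0129  0.0315] turn u [-0.078 -0.229  0.136] F [0.2 0.8 1.4]
```

```bash
python3 -m inch '[[-0.01,0.013,0.015,-0.08,-0.23,0.14],[0,0,0.015,0,0,0],[0,0,0,0,0,0]]'; python3 d.py 537 -33 27
python3 - <<'E'
from h import *
p=eyes.snapshot("wrist");cv2.imwrite("pics/w2.png",p["color"])
E
```

```text
time: 3.32
tcp_pos: [538.5, -31.2, 105.3]
orientation: [-3.141, -0.012, -0.01]
ft_force: [0.1, -0.3, -0.3]
width: -0.0
t 3.32 tcp [538.5 -31.2 105.3] shift m [-0.002   0.0018  0.0783] turn u [-0.002 -0.06   0.034] F [ 0.1 -0.3 -0.3]
```

View pics/w2.png

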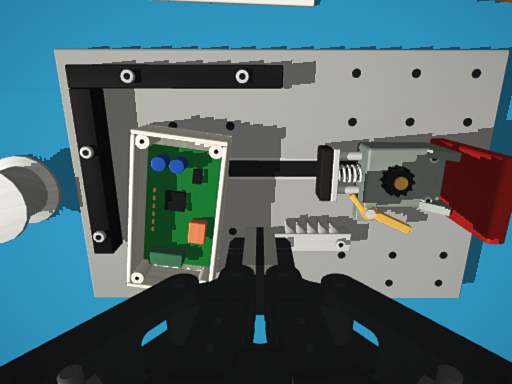

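```bash
python3 -m inch '[[-0.001,0.003,0.02,0,-0.06,0.03],[0,0,0.02,0,0,0],[0,0,0.02,0,0,0],[0,0,0.01,0,0,0],[0,0,0.005,0,0,0],[0,0,0,0,0,0]]'; python3 d.py 537 -33 27
```

```text
time: 3.87
tcp_pos: [547.6, -32.9, 41.7]
orientation: [-3.139, -0.012, -0.039]
ft_force: [-0.6, 0.8, -0.0]
width: -0.0
t 3.87 tcp [547.6 -32.9  41.7] shift m [-0.0109  0.0001  0.0144] turn u [-0.026 -0.24   0.037] F [-0.6  0.8 -0. ]
```

```bash
python3 -m inch '[[-0.01,0,0.008,-0.02,-0.24,0.04],[-0.002,0,0.006,0,-0.05,0],[0,0,0,0,0,0]]'; python3 d.py 537 -10 27
```

```text
time: 4.12
tcp_pos: [537.0, -32.5, 29.6]
orientation: [-3.14, -0.006, 0.003]
ft_force: [0.3, 0.6, 0.4]
width: 0.0
t 4.12 tcp [537.  -32.5  29.6] shift m [ 0.0001 -0.0225  0.0026] turn u [-0.013  0.021  0.   ] F [0.3 0.6 0.4]
```

```bash
python3 -m inch '[[0,-0.006,0.002,0,0,0],[0,-0.006,0,0,0,0],[0,-0.006,0,0,0,0],[0,-0.006,0,0,0,0],[0,-0.006,0,0,0,0],[0,0,0,0,0,0]]'; python3 d.py 537 0 28
python3 - <<'E'
from h import *
p=eyes.snapshot("wrist");cv2.imwrite("pics/w3.png",p["color"])
E
```

```text
time: 4.62
tcp_pos: [538.5, 0.2, 28.9]
orientation: [-3.141, -0.007, -0.002]
ft_force: [2.2, -3.2, -0.5]
width: 0.0
t 4.62 tcp [5.385e+02 2.000e-01 2.890e+01] shift m [-0.0015  0.0002  0.0009] turn u [-0.007 -0.013  0.005] F [ 2.2 -3.2 -0.5]
```

View pics/w3.png

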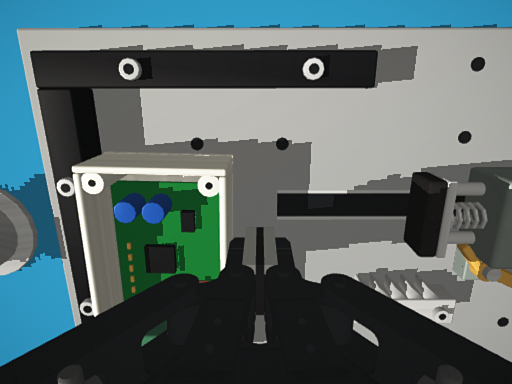

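```bash
python3 -m inch '[[-0.001,-0.004,0.001,0,0,0],[0,-0.004,0,0,0,0],[0,-0.003,0,0,0,0],[0,0,0,0,0,0]]'; python3 d.py 537 0 28
```

```text
time: 5.0
tcp_pos: [538.9, -0.1, 30.8]
orientation: [3.128, 0.01, -0.0]
ft_force: [-0.7, 0.6, 0.5]
width: 0.004
t 5.0 tcp [ 5.389e+02 -1.000e-01  3.080e+01] shift m [-0.0019 -0.0001  0.0028] turn u [0.13  0.    0.022] F [-0.7  0.6  0.5]
```

```bash
python3 -m inch '[[0,0.012,0,0,0,0],[0,0.01,-0.005,0.1,0,0],[0,0,-0.02,0,0,0],[0,0,-0.025,0,0,0],[-0.01,0,-0.025,0,0,0],[-0.022,-0.016,0,0,0,0],[-0.022,-0.016,0,0,0,0],[-0.022,-0.016,0,0,0,0],[-0.022,-0.016,0,0,0,0],[0,0,0,0,0,0]]'; python3 d.py 445 45 28
python3 - <<'E'
from h import *
p=eyes.snapshot("wrist");cv2.imwrite("pics/w4.png",p["color"])
E
```

```text
time: 5.83
tcp_pos: [435.3, 39.5, 108.7]
orientation: [-3.138, 0.002, 0.007]
ft_force: [-0.5, -0.7, -0.2]
width: -0.002
t 5.83 tcp [435.3  39.5 108.7] shift m [ 0.0101 -0.0052  0.0806] turn u [-0.036  0.043 -0.052] F [-0.5 -0.7 -0.2]
```

View pics/w4.png

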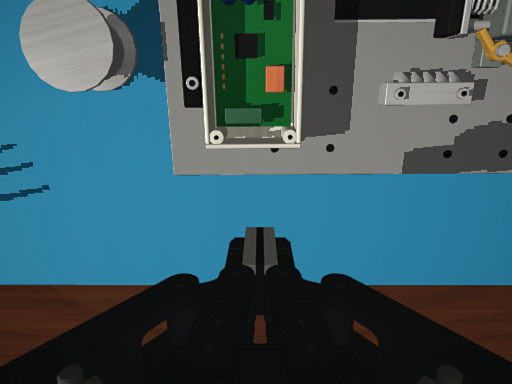

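```bash
python3 - <<'E'
from h import *
s=bot.get_state();p=eyes.snapshot("wrist")
for u in [(208,145),(299,147)]: print(p2w(p,u,51,s).round(1))
E
python3 -m inch '[[0.008,-0.006,0.02,0,0,-0.05],[-0.001,0,0.025,0,-0.05,0],[-0.001,0,0.02,0,-0.05,0],[0,0,0.008,0,-0.05,0],[0,0,0,0,0,0]]'; python3 d.py 445 45 29
```

```text
[476.1  72.4  51. ]
[474.7  15.3  51. ]
time: 6.35
tcp_pos: [451.0, 45.9, 35.6]
orientation: [-3.134, -0.005, 0.014]
ft_force: [-1.5, 0.6, -0.7]
width: 0.002
t 6.35 tcp [451.   45.9  35.6] shift m [-0.006   0.001   0.0066] turn u [-0.075  0.083 -0.007] F [-1.5  0.6 -0.7]
```

```bash
python3 -m inch '[[0.005,0,0.006,-0.07,0.08,0],[0.006,0,0,0,0,0],[0.006,0,0,0,0,0],[0.006,0,0,0,0,0],[0.006,0,0,0,0,0],[0.005,0,0,0,0,0],[0,0,0,0,0,0]]'; python3 d.py 489 45 29
```

```text
time: 6.93
tcp_pos: [488.7, 44.7, 30.6]
orientation: [3.141, 0.001, -0.002]
ft_force: [-0.9, -0.1, -1.5]
width: -0.002
t 6.93 tcp [488.7  44.7  30.6] shift m [ 0.0003 -0.0003  0.0016] turn u [ 0.008  0.012 -0.031] F [-0.9 -0.1 -1.5]
```

```bash
python3 -m inch '[[0.004,0,0,0,0,0],[0.004,0,0,0,0,0],[0.004,0,0,0,0,0]]'; python3 d.py 489 45 29
```

```text
time: 7.18
tcp_pos: [489.2, 42.5, 29.8]
orientation: [3.136, -0.006, -0.041]
ft_force: [-11.5, 5.6, 6.5]
width: -0.001
t 7.18 tcp [489.2  42.5  29.8] shift m [-0.0002 -0.0025  0.0008] turn u [ 0.054  0.252 -0.074] F [-11.5   5.6   6.5]
```

```bash
python3 -m inch '[[-0.012,0,0,0,0,0],[-0.012,-0.002,0,0,0.2,0],[0,0,-0.03,0,0,0],[0,0,-0.03,0,0,0],[0.01,0.01,-0.03,0,0,0],[0.0,0.02,-0.02,0,0,0],[0,0,0,0,0,0],[0,0,0,0,0,0]]'; python3 d.py 540 -33 29
python3 - <<'E'
from h import *
s=bot.get_state();p=eyes.snapshot("wrist");cv2.imwrite("pics/w5.png",p["color"])
import pickle;pickle.dump((s,p),open("w5.pkl","wb"))
i=p["color"];cv2.imwrite("pics/w5a.png",cv2.resize(i[0:200,100:300],None,fx=4,fy=3,interpolation=cv2.INTER_CUBIC))
E
```

```text
time: 7.85
tcp_pos: [480.5, 16.3, 149.3]
orientation: [3.138, 0.002, 0.016]
ft_force: [-0.5, -0.5, 0.2]
width: -0.001
t 7.85 tcp [480.5  16.3 149.3] shift m [0.0582 0.0489 0.121 ] turn u [ 0.033 -0.096 -0.025] F [-0.5 -0.5  0.2]
```

View pics/w5.png

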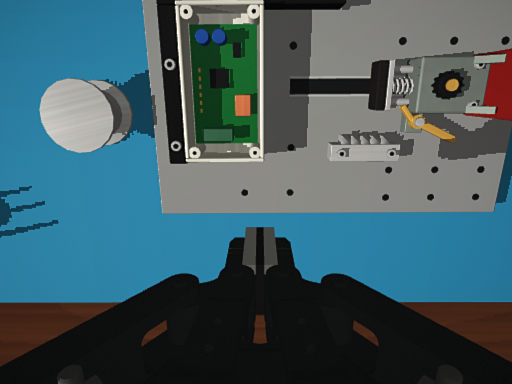

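View pics/w5a.png

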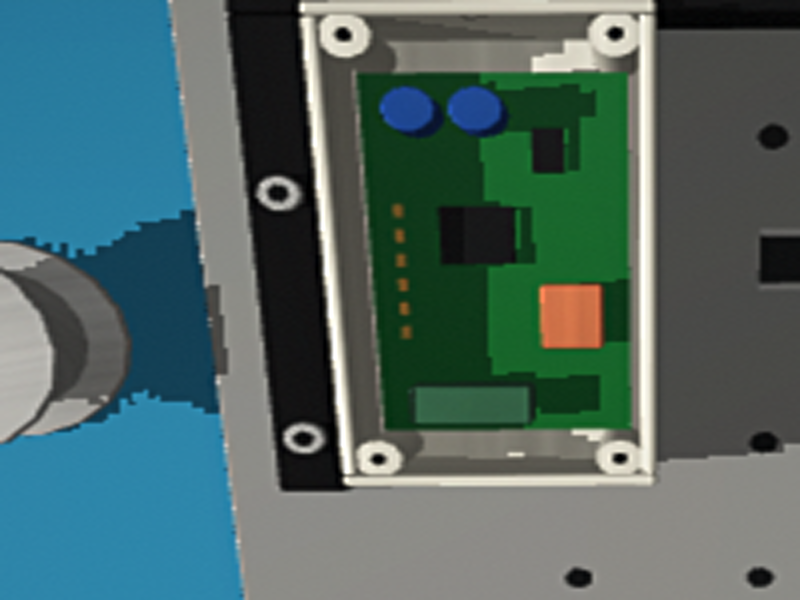

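```bash
python3 -m inch '[[0.018,0.017,0,0,-0.1,0],[0.018,0.017,0,0,0,0],[0.018,0.017,0.01,0,0,0],[0.012,0,0.025,0,-0.05,0],[-0.001,0,0.03,0,-0.05,0],[-0.001,0,0.02,0,-0.05,0],[0,0,0.0,0,0,0]]'; python3 d.py 556 -33 29
```

```text
time: 8.48
tcp_pos: [546.7, -34.3, 55.8]
orientation: [3.138, 0.009, -0.03]
ft_force: [-0.2, -0.1, -1.0]
width: -0.002
t 8.48 tcp [546.7 -34.3  55.8] shift m [ 0.0098 -0.0014  0.0266] turn u [0.037 0.18  0.018] F [-0.2 -0.1 -1. ]
```

```bash
python3 -m inch '[[0.009,-0.001,0.012,0.04,0.15,0],[0,0,0.013,0,-0.05,0],[0,0,0,0,0,0],[0,-0.008,0,0,0,0],[0,-0.008,0,0,0,0],[0,-0.008,0,0,0,0],[0,-0.004,0,0,0,0],[0,-0.003,0,0,0,0],[0,-0.003,0,0,0,0]]'; python3 d.py 556 0.5 29
```

```text
time: 9.23
tcp_pos: [554.2, 2.0, 30.9]
orientation: [3.134, 0.02, -0.022]
ft_force: [5.1, -29.1, 2.9]
width: -0.0
t 9.23 tcp [554.2   2.   30.9] shift m [0.0018 0.0015 0.0019] turn u [0.074 0.131 0.082] F [  5.1 -29.1   2.9]
```

```bash
python3 -m inch '[[0,0.012,0,0,0,0],[0,0.012,-0.005,0,0.1,0.05],[0,0,-0.025,0,0,0],[0,0,-0.03,0,0,0],[-0.01,0,-0.03,0,0,0],[-0.02,0,-0.03,0,0,0],[-0.03,0,0,0,0,0],[0,0,0,0,0,0],[0,0,0,0,0,0]]'; python3 d.py 556 -195 62
python3 - <<'E'
from h import *
s=bot.get_state();p=eyes.snapshot("wrist");cv2.imwrite("pics/w6.png",p["color"])
import pickle;pickle.dump((s,p),open("w6.pkl","wb"))
i=p["color"];cv2.imwrite("pics/w6a.png",cv2.resize(i[0:240,80:280],None,fx=4,fy=2.5,interpolation=cv2.INTER_CUBIC))
E
```

```text
time: 9.98
tcp_pos: [492.8, -24.3, 162.2]
orientation: [3.137, 0.005, 0.012]
ft_force: [0.6, 0.7, -0.1]
width: 0.0
t 9.98 tcp [492.8 -24.3 162.2] shift m [0.0618 0.1704 0.1015] turn u [ 0.044 -0.075 -0.008] F [ 0.6  0.7 -0.1]
```

View pics/w6.png

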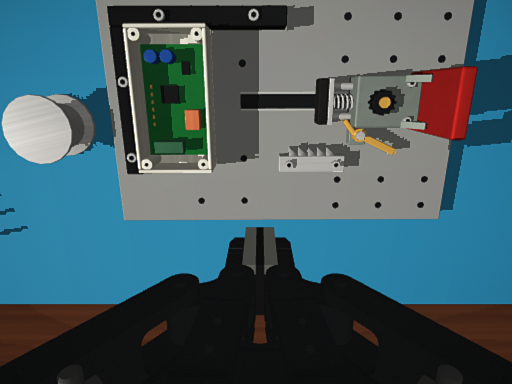

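View pics/w6a.png

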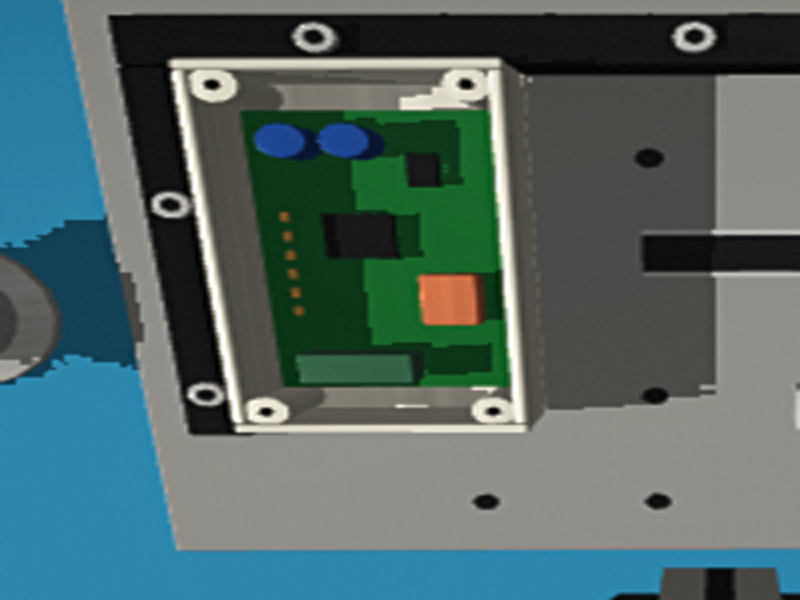

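```bash
python3 - <<'E'
from fit import *
import pickle
s,p=pickle.load(open("w6.pkl","rb"))
cx=[(55.5,30),(55.5,-30),(-55.5,-30),(-55.5,30)]
c,e=rect(p,[(122.5,24.8),(205.5,24),(211.8,172),(138.5,172)],cx,51,[550,45,0],s);print(c,e.round(1))
j,e=rect(p,[(124.5,220),(439.3,219.3)],[(-95,150),(-95,-150)],21,[541,-45,0],s);print(j,e.round(1))
d=c[:2]-j[:2];print(np.array([d[0]*np.cos(j[2])+d[1]*np.sin(j[2]),-d[0]*np.sin(j[2])+d[1]*np.cos(j[2])])-[14.5,90],c[2]-j[2])
E
```

```text
[5.55752893e+02 4.44244261e+01 2.98906705e-03] [-0.5 -1.4  0.2 -0.6  0.4  1.3 -0.1  1.4]
[ 5.42310683e+02 -4.58017312e+01  3.01522034e-03] [-0.4  0.   0.4  0.1]
[-0.78579948  0.18521605] -2.6153283924863768e-05
```

```bash
python3 -m inch '[[-0.01,-0.02,0,0,0,0],[-0.01,-0.02,0,0,0,0],[-0.01,-0.02,0.01,0,0,0],[0,-0.002,0.03,0,-0.05,0],[-0.001,0,0.03,0,-0.05,0],[-0.001,0,0.03,0,-0.05,0],[0,0,0.01,0,-0.05,0],[0,0,0.0,0,0,0]]'; python3 d.py 470 46 30
```

```text
time: 10.7
tcp_pos: [463.7, 40.9, 48.3]
orientation: [3.141, -0.002, -0.015]
ft_force: [-0.3, 0.3, -0.3]
width: 0.005
t 10.7 tcp [463.7  40.9  48.3] shift m [ 0.0065 -0.0051  0.0182] turn u [ 0.007  0.088 -0.05 ] F [-0.3  0.3 -0.3]
```

```bash
python3 -m inch '[[0.004,-0.005,0.01,0,0.06,-0.04],[0,0,0.008,0,0,0],[0.006,0,0,0,0,0],[0.006,0,0,0,0,0],[0.004,0,0,0,0,0],[0.004,0,0,0,0,0],[0.003,0,0,0,0,0]]'; python3 d.py 489 46 30
```

```text
time: 11.28
tcp_pos: [489.4, 45.0, 32.1]
orientation: [3.139, -0.002, -0.021]
ft_force: [-10.5, 6.3, 5.2]
width: -0.001
t 11.28 tcp [489.4  45.   32.1] shift m [-0.0004 -0.001   0.0021] turn u [ 0.021  0.13  -0.05 ] F [-10.5   6.3   5.2]
```

```bash
python3 -m inch '[[-0.012,0,0,0,0,0],[-0.01,0,-0.01,0,0.1,0],[0,0,-0.03,0,0,0],[0,0,-0.035,0,0,0],[0,0.01,-0.035,0,0,0],[0.005,0.03,-0.01,0,0,0],[0.015,0.035,0,0,0,0],[0.015,0.035,0,0,0,0],[0.015,0.035,0,0,0,0],[0.015,0.035,0,0,0,0]]';python3 -m inch '[[0.01,0.03,0,0,0,0],[0,0.02,0,0,0,0],[0,0,0,0,0,0]]'; python3 d.py 556 -200 62
```

```text
time: 12.12
tcp_pos: [538.8, -138.1, 171.4]
orientation: [3.141, 0.015, 0.026]
ft_force: [1.2, 0.9, -0.2]
width: 0.004
time: 12.37
tcp_pos: [553.4, -197.9, 175.1]
orientation: [3.138, 0.004, 0.039]
ft_force: [-0.4, 0.0, 0.5]
width: -0.002
t 12.37 tcp [ 553.4 -197.9  175.1] shift m [-0.0002  0.0018  0.1131] turn u [ 0.031 -0.235 -0.013] F [-0.4  0.   0.5]
```

```bash
python3 -m inch '[[0,0.003,0.02,0,-0.23,0],[0,0,0.03,0,-0.05,0],[0,0,0.03,0,-0.05,0],[0,0,0.025,0,-0.05,0],[0,0,0,0,0,0],[0,0,0,0,0,0]]'; python3 d.py 556 -195 62
python3 - <<'E'
from h import *
p=eyes.snapshot("wrist");cv2.imwrite("pics/w7.png",p["color"])
E
```

```text
time: 12.87
tcp_pos: [558.3, -204.5, 74.4]
orientation: [3.136, -0.004, -0.003]
ft_force: [0.9, -0.4, 0.2]
width: 0.001
t 12.87 tcp [ 558.3 -204.5   74.4] shift m [-0.0023 -0.0096  0.0123] turn u [ 0.052  0.016 -0.062] F [ 0.9 -0.4  0.2]
```

View pics/w7.png

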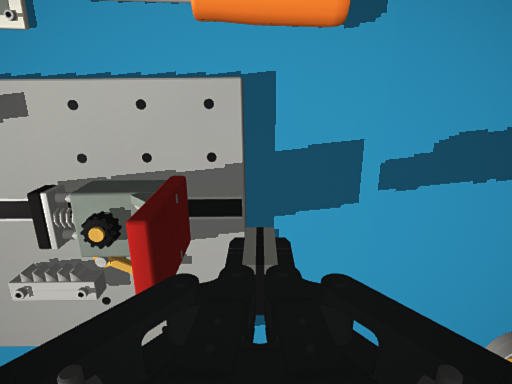

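```bash
python3 -m inch '[[-0.002,-0.01,0.01,0.05,0,-0.05],[0,-0.01,0,0,0,0],[0,-0.006,0,0,0,0],[0,-0.006,0,0,0,0],[0,-0.006,0,0,0,0],[0,-0.008,0,0,0,0],[0,-0.008,0,0,0,0],[0,-0.008,0,0,0,0],[0,-0.008,0,0,0,0],[0,0,0,0,0,0]]'; python3 d.py 556 -80 64
python3 - <<'E'
from h import *
p=eyes.snapshot("wrist");cv2.imwrite("pics/w8.png",p["color"])
E
```

```text
time: 13.75
tcp_pos: [558.8, -126.9, 71.0]
orientation: [3.14, 0.009, 0.016]
ft_force: [-0.4, -0.3, 1.0]
width: -0.002
t 13.75 tcp [ 558.8 -126.9   71. ] shift m [-0.0026 -0.0469  0.0069] turn u [ 0.013 -0.1    0.015] F [-0.4 -0.3  1. ]
```

View pics/w8.png

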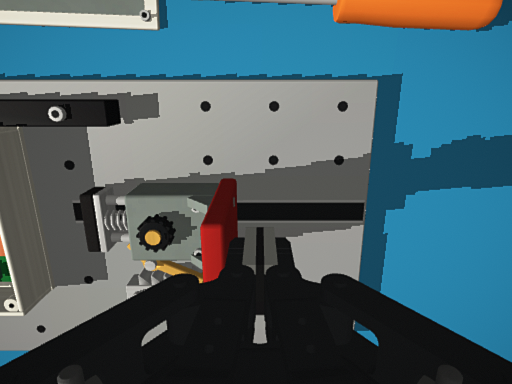

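```bash
python3 -m inch '[[-0.002,-0.005,0.004,0,-0.1,0],[0,-0.005,0,0,0,0],[0,-0.005,0,0,0,0],[0,-0.005,0,0,0,0],[0,-0.005,0,0,0,0],[0,-0.005,0,0,0,0],[0,-0.004,0,0,0,0]]'; python3 d.py 556 -76 66
```

```text
time: 14.38
tcp_pos: [557.7, -91.8, 67.7]
orientation: [3.139, 0.007, 0.002]
ft_force: [-0.3, 0.0, 0.3]
width: 0.001
t 14.38 tcp [557.7 -91.8  67.7] shift m [-0.0017 -0.0158  0.0017] turn u [ 0.027 -0.012  0.002] F [-0.3  0.   0.3]
```

```bash
python3 -m inch '[[-0.001,-0.005,0.001,0,0,0],[0,-0.005,0,0,0,0],[0,-0.005,0,0,0,0],[0,-0.004,0,0,0,0]]'; python3 d.py 556 -76 66;python3 - <<'E'
from h import *
p=eyes.snapshot("wrist");cv2.imwrite("pics/w9.png",p["color"])
E
```

```text
time: 14.72
tcp_pos: [557.5, -74.8, 67.4]
orientation: [3.133, 0.009, 0.004]
ft_force: [2.1, -16.0, -2.1]
width: 0.002
t 14.72 tcp [557.5 -74.8  67.4] shift m [-0.0015  0.0011  0.0014] turn u [ 0.084 -0.026  0.017] F [  2.1 -16.   -2.1]
```

View pics/w9.png

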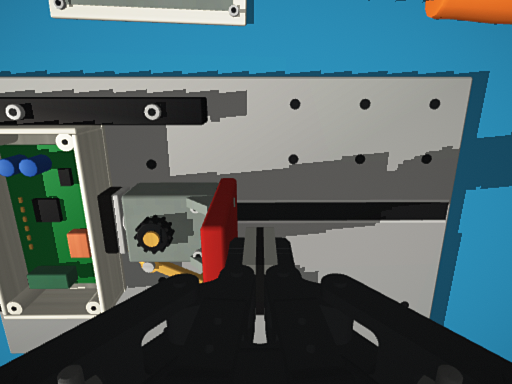

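```bash
python3 -m inch '[[0,-0.004,0.0,0.05,0,0],[0,-0.004,0,0,0,0],[0,-0.004,0,0,0,0]]'; python3 d.py 556 -76 66;python3 -m inch '[[0,-0.004,0.0,0,0,0],[0,-0.004,0,0,0,0]]'; python3 d.py 556 -76 66;python3 - <<'E'
from h import *
for n in("wrist","top","scene"):
    p=eyes.snapshot(n);cv2.imwrite(f"pics/{n}10.png",p["color"])
    if n=="scene":cv2.imwrite("pics/scene10z.png",cv2.resize(p["color"][150:240,170:330],None,fx=5,fy=5,interpolation=cv2.INTER_CUBIC))
print(bot.get_state()['ft_force'],bot.get_state()['tcp_pos'])
E
```

```text
time: 15.02
tcp_pos: [557.4, -75.0, 67.5]
orientation: [3.121, 0.011, -0.001]
ft_force: [3.5, -22.1, -1.8]
width: -0.002
t 15.02 tcp [557.4 -75.   67.5] shift m [-0.0014  0.001   0.0016] turn u [0.2   0.006 0.031] F [  3.5 -22.1  -1.8]
time: 15.18
tcp_pos: [557.3, -75.2, 67.7]
orientation: [3.11, 0.009, -0.004]
ft_force: [4.7, -22.3, -1.4]
width: -0.003
t 15.18 tcp [557.3 -75.2  67.7] shift m [-0.0013  0.0007  0.0017] turn u [0.3   0.024 0.019] F [  4.7 -22.3  -1.4]
[  4.67154687 -21.96463535  -1.54324768] [557.32979007 -75.24268783  67.70282437]
```

View pics/wrist10.png

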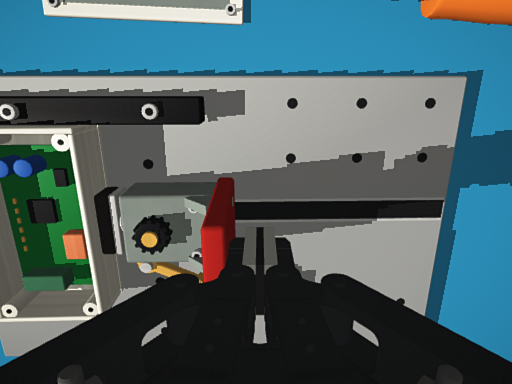

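View pics/scene10z.png

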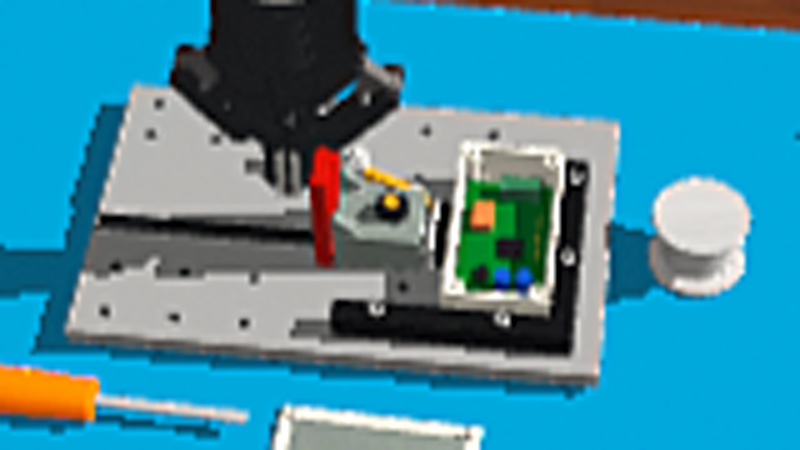

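```bash
python3 -m inch '[[0,-0.004,0.0,0.25,0,0],[0,-0.004,0,0.1,0,0]]'; python3 d.py 556 -76 66;python3 - <<'E'
from h import *
s=bot.get_state();p=eyes.snapshot("wrist");i=p["color"]
cv2.imwrite("pics/w11.png",cv2.resize(i[90:330,0:250],None,fx=3.2,fy=2.5,interpolation=cv2.INTER_CUBIC))
import pickle;pickle.dump((s,p),open("w11.pkl","wb"))
E
```

```text
time: 15.5
tcp_pos: [557.3, -74.6, 67.3]
orientation: [3.139, 0.009, -0.006]
ft_force: [3.7, -20.3, -2.6]
width: -0.001
t 15.5 tcp [557.3 -74.6  67.3] shift m [-0.0013  0.0014  0.0013] turn u [0.027 0.036 0.015] F [  3.7 -20.3  -2.6]
```

View pics/w11.png

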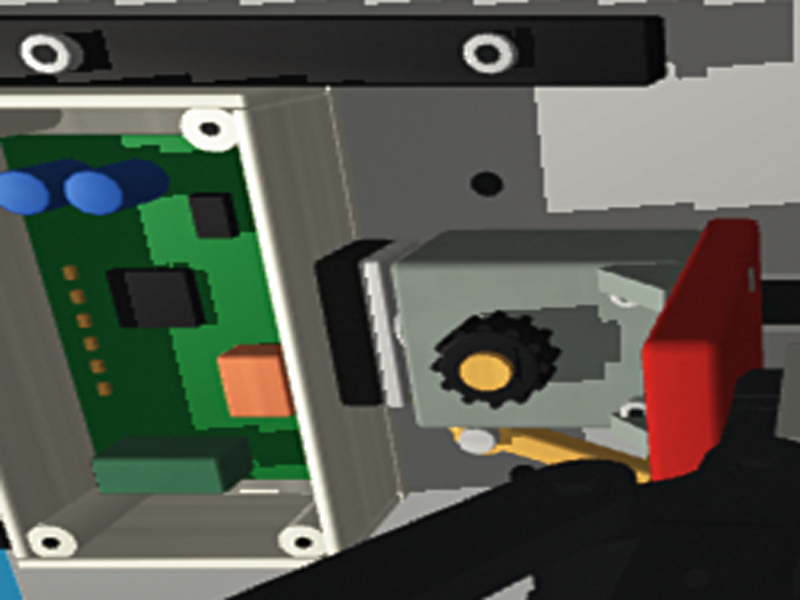

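```bash
python3 - <<'E'
from h import *
import pickle
s,p=pickle.load(open("w11.pkl","rb"))
for u in [(103.1,125.2),(125.9,288)]: print(p2w(p,u,21,s).round(1))
for u in [(76,128.5),(103,310.5)]: print(p2w(p,u,51,s).round(1))
# fence face bottom at right end
print(p2w(p,(160/1+0,90+86/2.5),21,s).round(1), s['ft_force'])
E
```

```text
[609.4  16.7  21. ]
[500.1  16.1  21. ]
[611.2  15.8  51. ]
[505.7  17.   51. ]
[610.  -16.3  21. ] [  3.69929619 -20.31351975  -2.5774783 ]
```

```bash
python3 - <<'E'
from h import *
bot.sign_off();s=bot.get_state();print(s['time'],s['ft_force'],s['tcp_pos'])
E
```

```text
the job is handed in; nothing more can be done
the job is handed in; nothing more can be done
```

I pushed the case flush into the fence corner with shut fingers, then pushed the clamp by its red plate to its end stop. I handed the job in at about 15.6 s, still holding the clamp there; `sign_off` gives no verdict.

**Case:** I pushed along y, then x, then repeated both to be sure. Before clamping, the camera fit put it within about 0.8 mm of both fences and square to within 0.001 rad. With the clamp at its stop:
- The lower edge was about 0.6 mm from the far fence.
- The near face was parallel to the jig to within about 0.005 rad.
- The two ends of the top rim gave x positions that disagreed by about 5 mm with the case's length. I put that down to picking a partly hidden corner.

**Clamp:** The fingers stayed at y = -75 mm as the push rose from 16 to 22 N, which fits the end stop; the nose spring alone takes about 11 N. The picture shows the nose fully pressed in against the case. The last push reading was about 20 N.

**Not checked:** I did not measure the pawl angle or the clamp travel directly. The pawl looked dropped, but the gripper partly hid it. The spool, cover and screwdriver looked undisturbed in the last scene crop. I did not look at the other bystanders again, and the planned finger paths kept clear of them.

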